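# Turn the calculator to face the user

### The job

The desk calculator lies sideways in front of the round post at the near end of the desk rail. Push it against that post so that it swings a quarter turn anticlockwise (seen from above) about the post, and leave it flat on the table, lying lengthwise along the rail with its long side against the rail and its display end pointing away from the robot. Keep it on the table all the way, and leave the phone and the mouse where they are.

Things in the scene. Friction and masses are not known exactly. Their poses are not given: they have to be found in the camera images.
- calculator: Black desk calculator, keys up, loose: 165 long (x) x 105 wide (y) x 21 mm high, 0.12 kg, slides easily (under 2 N). Origin: centre of underside; +x to the display end, z up. Starts square to the rail within 7 degrees, display end to the robot's right; its far long side is 2 to 25 mm short of the post, its left end 2 to 20 mm left of the post's axis.
- display_end (a point): Middle of the calculator's display end, on its +x end face, 82.5 mm from its centre and 10 mm above its underside. (Pushed near the middle of its near long side the calculator meets the post and swings about it; pushed at an end it would spin on the spot, short of the post.)
- guide: Fixed aluminium desk rail, 185 mm long, 22 mm high, with a round steel post, 16 mm across and 50 mm high, at its near end. Origin: post's axis, table height; +x along the rail away from the robot (within 18 degrees of straight ahead), z up. The rail's right face, where the calculator shall lie, is at y = -8 mm, level with the post's right side. Its 3 mm foot is on the left only.
- phone: Phone lying flat on the table left of the rail, loose, 160 x 77 x 10 mm, thinner and narrower than the calculator. Origin at the centre of its underside. A bystander.
- mouse: Black computer mouse, loose, 105 x 58 x 38 mm, near the right edge of the table. Origin at the centre of its underside. A bystander.

How it is judged:
By the outcome, as a careful person would: the job done as asked, in the order asked, and still so for the second after the job is handed in, with the robot touching nothing.
It also fails if it takes over 42 s, if anything falls off the work surface, if the arm or the gripper's body presses on something with over 40 N, if the wrist force passes 120 N, or if a joint passes its speed limit or range.

### The arm

A 6-joint arm with a two-finger parallel gripper is mounted at the origin on a cart in front of the work surface, level with it; the furniture and walls round the work are solid. World frame = base frame: x ahead of the robot, y to its left, z up, the work surface at z = 0. Lengths are in m, angles in rad, forces in N, time in s.
With the tool pointing down it reaches from about 0.35 to 0.975 m from the base axis. Payload 4.9 kg.
Tool frame: the origin (TCP) lies on the mounting face of the last link; the fingertips stand 173 mm ahead of it and the grasp point (between the pads) lies ctrl.pinch_z ahead of it (ctrl.pinch_z is the distance from the TCP to the grasp point, in m); z points along the fingers, y is the line along which they close (so a half turn about z gives the same grasp; the last joint's range is limited). The gripper opens to 85 mm and grips with 20 to 120 N. Pads are 22 mm wide; open, the fingers measure 114 mm over their backs; the gripper's body (76 mm by 85 mm) begins 54 mm behind the grasp point. The pads swing forward as they close: fully open they stand 13 mm farther back than shut.
Start: joints at [-1.262, 0.053, 1.613, -0, 1.476, -0.119], TCP at [0.259, -0.569, 0.405] pointing down, gripper open.
Joint ranges: [-3.01, 3.01], [-1.01, 2.22], [0.06, 2.58], [-1.02, 4.17], [0.09, 2.62], [-3.14, 3.14]. Speed limits (rad/s): [2.57, 2.57, 3.14, 3.14, 3.14, 3.14].

### API

Orientations are given as a rotation vector (axis times angle).
In Python, from station import telemetry, eyes, ctrl gives the robot as it stands.
- The arm moves only by the tool apply_moves, never from a script. Its argument "plan" is a list of rows, each a list of 5 numbers: the finger opening in m, from 0 to 0.0854, then the shift along the tool's x, y, z in m, then the turn about the tool's z in rad. In form: [[jaw, x, y, z, roll], ...]. A call has 1 to 12 rows; each row is the pose to reach, as a shift and turn from the pose commanded when the call began, along the tool's axes at that moment; what a row does not reach only later rows make up. A row lasts 1/12 s, in which the tool goes at most 41.7 mm and 7.16 degrees, less where a joint would pass 70% of its speed; a pose out of reach is approached as far as the arm can. A call with a gripper value outside its range is refused whole. The fingers move at their own pace and stop on an object; "newtons" is the grip in N (left out, the last holds). Time passes only in rows, so rows that repeat a pose let the fingers close. It gives the time, the measured TCP pose, the force, the opening and the grip force at its end, in the units of the state.
- telemetry.get_obs(): the state, without advancing time (a new reading comes with each control period).
- eyes.get_image(name): name is "side" or "top"; returns a dict with "img" (400x640x3 uint8, blue, green, red), "range_z" (400x640 float32, m along the optical axis (not along the pixel's ray), 0 where there is no reading), "K" (3x3 intrinsics, pixels), "dist_coeffs" ([k1, k2, p1, p2, k3] as OpenCV has them; the pictures are not rectified), "pose" (4x4, takes a point from camera to world coordinates). Camera axes: x right, y down, z forward; pixel columns grow to the right and rows downward; lengths in m; the calibration is good to about 2 mm. A picture is of the moment at which its call begins.
- ctrl.finish_job(): hands the job in; it is judged then, once.
Trained networks look in a picture, given as the dict that the camera call returned (one of the last four; its "shot" number tells which), for a name from the list of things; names that differ only in an ending like _2 or _b are one class to them, and where a whole thing is asked for, a point or a joint stands for the part that bears it (a point fixed in the world has none). Each returns a list of dicts, best first, with "confidence" (0 to 1); they miss things now and then, are a little off and sometimes report something else, mostly with a low value. They report only what shows in the picture. A call takes as long as a camera call.
- eyes.search_frame(thing, picture): "box" ([left, top, right, bottom] in pixels, round what is visible of it).
- eyes.outline_of(thing, picture): "region" (400x640 bool, what is visible of it) and "box" ([left, top, right, bottom] in pixels, round what is visible of it).
- eyes.tip_of(thing, picture): "point" ([column, row] in pixels: a listed point, or the origin of a listed thing).
The state is a dict: "t": time; "q": joint angles; "dq": joint speeds; "effort": joint torques, N m; "tool_pos": TCP position; "tool_rot": TCP orientation; "contact_force": force on the tool from outside, world axes, zero at the start; "wrist_torque": the same for the moment, N m; "opening": finger opening in m; "grip_force": force on a finger pad.
Only numpy, scipy, OpenCV 4.12 (cv2) and the standard library are available. Lean on these libraries where they do the work, as an engineer would, in place of code of your own. Each camera call takes 0.05 s, during which the arm holds its last target. There are 200 camera calls.

## Working session

There is one attempt and no reset: what is moved stays moved. The work goes in short steps, Python scripts to look and compute and a tool call to move; the robot and the scene stay as the last step left them, time stands still between calls to the robot, and variables do not carry over. Pictures are saved under pics/ and viewed, at most 10 in all, crops included, and the job is handed in when it is done.

Besides the shell and the picture viewer there is one more tool, called by a JSON object that holds its "name" and its "arguments", one argument or row to a line. apply_moves: Moves the arm, as the interface text tells. Its arguments: {"type":"object","properties":{"plan":{"type":"array","items":{"type":"array","items":{"type":"number"}}},"newtons":{"type":"number"}},"required":["plan"]}

```bash
mkdir -p pics; cat > h.py <<'E'
import numpy as np, cv2
from station import telemetry, eyes, ctrl
from scipy.spatial.transform import Rotation as R
def pts(p,mask):
    v,u=np.nonzero(mask&(p["range_z"]>0)); z=p["range_z"][v,u].astype(float)
    n=cv2.undistortPoints(np.stack([u,v],1).astype(np.float64)[:,None],p["K"],p["dist_coeffs"])[:,0]
    c=np.c_[n*z[:,None],z]; return c@p["pose"][:3,:3].T+p["pose"][:3,3]
def rect(P):
    (c,s,a)=cv2.minAreaRect((P[:,:2]*1000).astype(np.float32)); return np.round(c,1),np.round(s,1),round(a,2)
def best(thing,p):
    r=eyes.outline_of(thing,p); return r[0] if r else None
E
python3 - <<'E'
from h import *
o=telemetry.get_obs(); print(o["t"],o["tool_pos"],R.from_rotvec(o["tool_rot"]).as_matrix().round(3),ctrl.pinch_z)
ims=[]
for n in("top","side"):
    p=eyes.get_image(n); ims.append(p["img"]); cv2.imwrite(f"pics/{n}0.png",p["img"])
    print(n,p["pose"].round(3).tolist())
    for t in("calculator","guide","phone","mouse"):
        r=best(t,p)
        if r is None: print(t,None); continue
        P=pts(p,r["region"]); print(t,round(r["confidence"],2),r["box"],len(P),rect(P),np.percentile(P[:,2],[2,50,98]).round(3))
        if t=="guide":
            for lo,hi in((.03,.06),(.015,.028)):
                Q=P[(P[:,2]>lo)&(P[:,2]<hi)]
                if len(Q)>5: print(lo,len(Q),rect(Q))
        if t=="calculator":
            Q=P[(P[:,2]>.012)&(P[:,2]<.03)]; print("top",len(Q),rect(Q))
    for t in("display_end","guide"):
        r=eyes.tip_of(t,p); print(t,r[:1])
E
```

```text
0.0 [ 0.25920466 -0.56841452  0.40343955] [[ 0.91   0.415 -0.001]
 [ 0.415 -0.91   0.002]
 [ 0.    -0.002 -1.   ]] 0.1547
top [[0.131, -0.97, 0.207, 0.371], [-0.991, -0.127, 0.031, 0.162], [-0.004, -0.209, -0.978, 0.888], [0.0, 0.0, 0.0, 1.0]]
calculator 0.7 [256.8, 215.7, 347.1, 294.4] 3672 (array([439.2, 223.1]), array([169.1, 109.7]), 67.48) [0.002 0.017 0.023]
top 3391 (array([438.2, 221.5]), array([164.4, 105.1]), 68.09)
guide 0.97 [277.8, 138.0, 317.1, 215.5] 1008 (array([618.9, 257. ]), array([ 30.8, 194.5]), 75.15) [0.    0.004 0.051]
0.03 53 (array([530. , 273.5]), array([14.7, 14.5]), 35.22)
0.015 176 (array([612.8, 245.1]), array([  9.8, 188.8]), 73.1)
phone 0.76 [226.7, 149.4, 282.5, 219.6] 2329 (array([591.3, 344.7]), array([ 83.1, 166.6]), 75.86) [0.002 0.01  0.013]
mouse 0.7 [421.9, 178.4, 449.7, 220.9] 1089 (array([614.6, -67.9]), array([107.9,  57.6]), 5.78) [0.008 0.029 0.037]
display_end [{'point': [330.3, 272.8], 'confidence': 0.86}]
guide [{'point': [284.1, 213.7], 'confidence': 0.67}]
side [[-0.945, -0.209, 0.251, 0.287], [-0.326, 0.566, -0.757, 0.978], [0.016, -0.797, -0.603, 0.708], [0.0, 0.0, 0.0, 1.0]]
calculator None
guide 0.61 [230.6, 215.9, 308.7, 261.0] 1422 (array([613.2, 236.4]), array([ 77.4, 194.5]), 75.14) [-0.     0.004  0.049]
0.03 87 (array([531. , 275.8]), array([14.8, 14.7]), 78.81)
0.015 274 (array([615.2, 246.3]), array([ 16.1, 193.6]), 71.05)
phone 0.74 [221.2, 249.3, 304.8, 300.0] 2401 (array([591.5, 339.4]), array([ 89.8, 169.5]), 74.64) [0.002 0.009 0.012]
mouse 0.97 [300.4, 152.9, 334.1, 171.2] 619 (array([617. , -74.3]), array([99.9, 96.3]), 29.45) [0.004 0.024 0.036]
display_end [{'point': [374.4, 230.0], 'confidence': 0.58}]
guide [{'point': [304.2, 259.6], 'confidence': 0.62}]
```

View pics/top0.png

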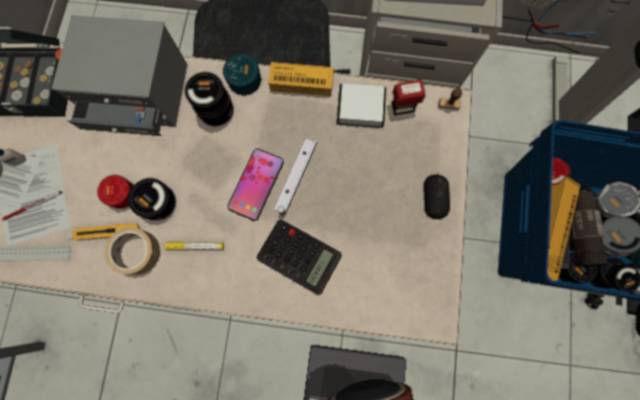

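View pics/side0.png

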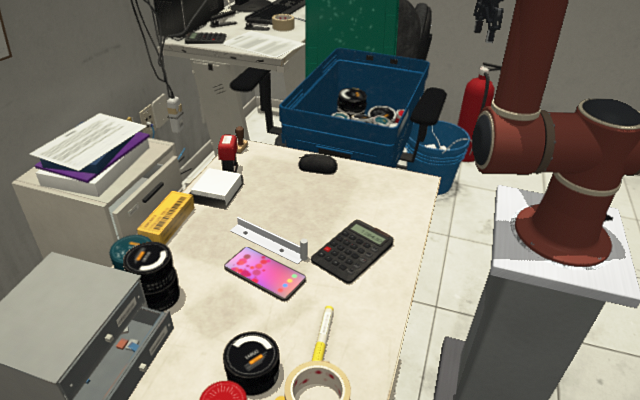

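The top view shows the calculator at about (300,257) with its display towards the lower right. The post is at (283,210), the phone is left of the rail, and the mouse is well clear to the right. I'll approach with the fingers open so they make two-point contact on the near long side.

{"name": "apply_moves", "arguments": {
  "plan": [
    [0.085,0.345,-0.3,0.05,0.81],
    [0.085,0.345,-0.3,0.05,0.81],
    [0.085,0.345,-0.3,0.05,0.81],
    [0.085,0.345,-0.3,0.05,0.81],
    [0.085,0.345,-0.3,0.05,0.81],
    [0.085,0.345,-0.3,0.05,0.81],
    [0.085,0.345,-0.3,0.05,0.81],
    [0.085,0.345,-0.3,0.05,0.81],
    [0.085,0.345,-0.3,0.05,0.81],
    [0.085,0.345,-0.3,0.05,0.81],
    [0.085,0.345,-0.3,0.05,0.81],
    [0.085,0.345,-0.3,0.05,0.81]
  ]
}}

```text
t: 1.7
tool_pos: [0.4498, -0.148, 0.354]
tool_rot: [-3.084, 0.587, 0.001]
contact_force: [0.3, 0.2, -0.5]
opening: 0.085
grip_force: 0.0
```

```bash
cat >> h.py <<'E'
def go(w,ang):
    "row to bring the TCP to world w (m) with tool y at ang deg"
    o=telemetry.get_obs(); M=R.from_rotvec(o["tool_rot"]).as_matrix()
    a=np.degrees(np.arctan2(M[1,1],M[0,1]))
    d=M.T@(np.array(w)-o["tool_pos"]); return np.r_[d,-np.radians((ang-a+180)%360-180)].round(3).tolist()
def swing(post,centre,ang,steps,z):
    "rows turning the pusher rigidly about the post"
    for s in steps:
        t=np.radians(s); c,S=np.cos(t),np.sin(t); v=np.array(centre)-post
        yield go([post[0]+c*v[0]-S*v[1],post[1]+S*v[0]+c*v[1],z],ang+s)
E
python3 - <<'E'
from h import *
o=telemetry.get_obs();print(o["t"],o["tool_pos"],o["q"],go([.352,.262,.23],-112))
E
```

```text
1.7 [ 0.44976737 -0.14800617  0.35402315] [-0.4758012  -0.28698209  2.00959769  0.00238116  1.42002066  1.47092063] [-0.241, -0.345, 0.125, 0.008]
```

{"name": "apply_moves", "arguments": {
  "plan": [
    [0.085,-0.241,-0.345,0.12,0.008],
    [0.085,-0.241,-0.345,0.12,0.008],
    [0.085,-0.241,-0.345,0.12,0.008],
    [0.085,-0.241,-0.345,0.12,0.008],
    [0.085,-0.241,-0.345,0.12,0.008],
    [0.085,-0.241,-0.345,0.12,0.008],
    [0.085,-0.241,-0.345,0.12,0.008],
    [0.085,-0.241,-0.345,0.12,0.008],
    [0.085,-0.241,-0.345,0.12,0.008],
    [0.085,-0.241,-0.345,0.12,0.008],
    [0.085,-0.241,-0.345,0.12,0.008],
    [0.085,-0.241,-0.345,0.12,0.008]
  ]
}}

```text
t: 2.7
tool_pos: [0.3524, 0.2597, 0.2334]
tool_rot: [3.083, -0.601, -0.004]
contact_force: [0.5, -0.3, 0.1]
opening: 0.0852
grip_force: 0.0
```

```bash
python3 - <<'E'
from h import *
o=telemetry.get_obs();print(o["t"],o["tool_pos"],o["q"],go([.352,.262,.18],-112))
p=eyes.get_image("side"); cv2.imwrite("pics/s1.png",p["img"][150:,200:])
# lowest points near the tool
P=pts(p,np.ones((400,640),bool)); m=(abs(P[:,0]-o["tool_pos"][0])<.09)&(abs(P[:,1]-o["tool_pos"][1])<.09)&(P[:,2]>.03)
print(np.percentile(P[m][:,2],[0,1,3,5,10]).round(3))
E
```

```text
2.7 [0.35243766 0.25974651 0.23343293] [ 4.64631359e-01 -2.37936390e-01  2.18451230e+00  8.60513016e-04
  1.19740914e+00  2.42044522e+00] [-0.001, -0.002, 0.053, -0.001]
[0.072 0.089 0.12  0.134 0.167]
```

View pics/s1.png

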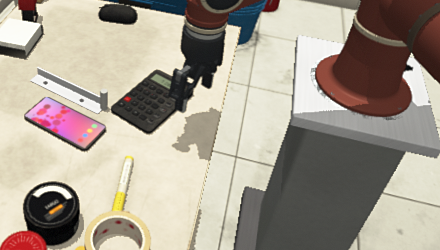

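The fingertips stand about 161 mm ahead of the TCP. I'll descend, and measure the rail, post and calculator more closely.

{"name": "apply_moves", "arguments": {
  "plan": [
    [0.085,0,0,0.035,0],
    [0.085,0,0,0.065,0],
    [0.085,0,0,0.065,0],
    [0.085,0,0,0.065,0]
  ]
}}

```text
t: 3.08
tool_pos: [0.3536, 0.2561, 0.1688]
tool_rot: [3.079, -0.611, -0.005]
contact_force: [0.2, 0.0, 0.6]
opening: 0.0848
grip_force: 0.0
```

```bash
cat >> h.py <<'E'
def calc(p):
    r=best("calculator",p)
    if r is None: return None
    P=pts(p,r["region"]); return rect(P[(P[:,2]>.012)&(P[:,2]<.03)]), [x["point"] for x in eyes.tip_of("display_end",p)[:1]]
E
python3 - <<'E'
from h import *
o=telemetry.get_obs();print(o["t"],o["tool_pos"],o["contact_force"])
for n in("top","side"):
    p=eyes.get_image(n)
    r=best("guide",p)
    k=cv2.dilate(r["region"].astype(np.uint8),np.ones((7,7)))>0
    P=pts(p,k); T=P[(P[:,2]>.03)&(P[:,2]<.06)]; Q=P[(P[:,2]>.018)&(P[:,2]<.026)]
    Q=Q[(np.hypot(*(Q[:,:2]-[.531,.274]).T)>.03)&(Q[:,0]>.53)]
    l=cv2.fitLine((Q[:,:2]*1000).astype(np.float32),cv2.DIST_HUBER,0,.01,.01).ravel()
    print(n,"post",T.mean(0).round(4),rect(T),"rail",len(Q),np.degrees(np.arctan(l[1]/l[0])).round(2),l[2:],rect(Q))
    print(calc(p))
E
```

```text
3.0833 [0.35358491 0.25613872 0.16883176] [0.23310758 0.01708672 0.63302581]
top post [0.5292 0.2728 0.0472] (array([529.8, 273.3]), array([14.3, 14.6]), 40.64) rail 131 -15.03 [630.3685 240.1294] (array([632. , 239.9]), array([  4.5, 152.2]), 74.96)
((array([438.4, 221.8]), array([163.5, 104.9]), 68.16), [[332.2, 272.6]])
side post [0.53   0.2773 0.0432] (array([530.8, 275.6]), array([15.2, 14.6]), 9.06) rail 148 -15.29 [630.1491  242.20012] (array([634. , 240.2]), array([  7.9, 156.8]), 73.99)
((array([440.7, 222.4]), array([167.3, 103.8]), 71.32), [[374.2, 227.3]])
```

```bash
python3 - <<'E'
from h import *
print(go([.357,.255,.168],-105.2)); print(go([.3955,.2445,.168],-105.2))
E
```

```text
[0.003, 0.001, 0.003, -0.125]
[0.043, -0.004, 0.003, -0.125]
```

{"name": "apply_moves", "arguments": {
  "plan": [
    [0.085,0.003,0,0.001,-0.125],
    [0.085,0.003,0,0.002,-0.125],
    [0.085,0.012,-0.001,0.002,-0.125],
    [0.085,0.02,-0.002,0.002,-0.125],
    [0.085,0.028,-0.003,0.002,-0.125],
    [0.085,0.034,-0.003,0.002,-0.125],
    [0.085,0.039,-0.004,0.002,-0.125],
    [0.085,0.043,-0.004,0.002,-0.125],
    [0.085,0.043,-0.004,0.002,-0.125]
  ]
}}

```text
t: 4.23
tool_pos: [0.3956, 0.2444, 0.1676]
tool_rot: [3.113, -0.417, -0.001]
contact_force: [-0.1, -0.7, -0.4]
opening: 0.085
grip_force: 0.0
```

```bash
python3 - <<'E'
from h import *
o=telemetry.get_obs();print(o["t"],o["tool_pos"],o["contact_force"])
p=eyes.get_image("top"); print(calc(p)); cv2.imwrite("pics/t2.png",cv2.resize(p["img"][120:320,180:440],None,fx=3,fy=3))
post=np.array([.530,.2743])
print(*swing(post,[.3955,.2445],-105.2,[10,20,30],.168),sep="\n")
E
```

```text
4.2333 [0.39564694 0.24443501 0.16756112] [-0.08581914 -0.66787055 -0.43016576]
((array([456.1, 222.1]), array([165.3, 102.1]), 74.44), [])
[0.013, 0.02, -0.0, -0.175]
[0.03, 0.038, -0.0, -0.349]
[0.049, 0.053, -0.0, -0.524]
```

View pics/t2.png

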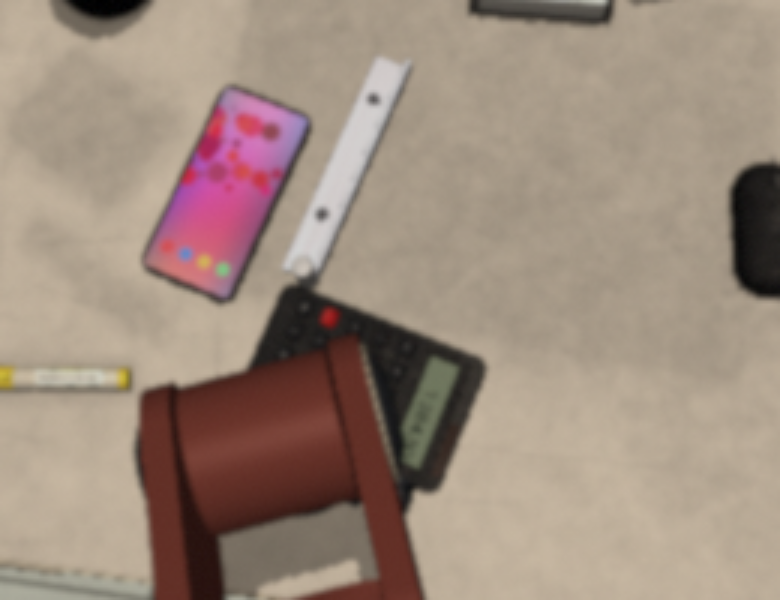

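The calculator is square to the rail, and its far-left edge meets the post at about (300,280) in the crop. Next I'll swing the pusher rigidly about the post.

{"name": "apply_moves", "arguments": {
  "plan": [
    [0.085,0.006,0.01,0,-0.087],
    [0.085,0.013,0.02,0,-0.175],
    [0.085,0.021,0.03,0,-0.262],
    [0.085,0.03,0.038,0,-0.349],
    [0.085,0.039,0.046,0,-0.436],
    [0.085,0.049,0.053,0,-0.524],
    [0.085,0.049,0.053,0,-0.524]
  ]
}}

```text
t: 4.97
tool_pos: [0.4288, 0.1798, 0.1677]
tool_rot: [3.114, 0.406, -0.001]
contact_force: [-1.6, -1.5, 0.9]
opening: 0.0849
grip_force: 0.8
```

```bash
python3 - <<'E'
from h import *
o=telemetry.get_obs();print(o["t"],o["tool_pos"],o["contact_force"])
for n in ("top","side"):
    p=eyes.get_image(n); print(calc(p))
post=np.array([.530,.2743])
print(*swing(post,[.3955,.2445],-105.2,[40,50,60],.168),sep="\n")
E
```

```text
4.9667 [0.42884801 0.17979769 0.16771427] [-1.61465724 -1.53814778  0.87924195]
((array([522.5, 207.2]), array([ 38.1, 162.9]), 15.62), [[347.5, 228.0]])
((array([489.8, 198.5]), array([105.3, 168.2]), 16.41), [[333.1, 213.9]])
[0.013, 0.02, -0.0, -0.174]
[0.03, 0.038, -0.0, -0.349]
[0.049, 0.053, -0.0, -0.523]
```

{"name": "apply_moves", "arguments": {
  "plan": [
    [0.085,0.006,0.01,0,-0.087],
    [0.085,0.013,0.02,0,-0.175],
    [0.085,0.021,0.03,0,-0.262],
    [0.085,0.03,0.038,0,-0.349],
    [0.085,0.039,0.046,0,-0.436],
    [0.085,0.049,0.053,0,-0.524],
    [0.085,0.049,0.053,0,-0.524]
  ]
}}

```text
t: 5.85
tool_pos: [0.4903, 0.1415, 0.1678]
tool_rot: [2.901, 1.2, -0.002]
contact_force: [-2.3, -3.6, -0.5]
opening: 0.0851
grip_force: 2.1
```

```bash
python3 - <<'E'
from h import *
o=telemetry.get_obs();print(o["t"],o["tool_pos"],o["contact_force"])
for n in ("top","side"):
    p=eyes.get_image(n); print(calc(p))
post=np.array([.530,.2743])
print(*swing(post,[.3955,.2445],-105.2,[70,80,88],.168),sep="\n")
E
```

```text
5.85 [0.49026924 0.14154214 0.16776149] [-2.3076086  -3.64457905 -0.49640443]
((array([535.2, 195.8]), array([ 99.1, 165.4]), 50.67), [[345.5, 191.4]])
((array([530.9, 192.8]), array([106.7, 166.7]), 48.54), [[298.8, 210.0]])
[0.013, 0.02, -0.001, -0.174]
[0.03, 0.037, -0.001, -0.348]
[0.045, 0.049, -0.001, -0.488]
```

{"name": "apply_moves", "arguments": {
  "plan": [
    [0.085,0.006,0.01,0,-0.087],
    [0.085,0.013,0.02,0,-0.175],
    [0.085,0.021,0.029,0,-0.262],
    [0.085,0.03,0.037,0,-0.348],
    [0.085,0.038,0.044,0,-0.42],
    [0.085,0.045,0.049,0,-0.488],
    [0.085,0.045,0.049,0,-0.488]
  ]
}}

```text
t: 6.73
tool_pos: [0.5554, 0.1383, 0.1667]
tool_rot: [2.525, 1.869, -0.011]
contact_force: [-3.6, -10.3, 2.9]
opening: 0.0851
grip_force: 5.6
```

```bash
python3 - <<'E'
from h import *
o=telemetry.get_obs();print(o["t"],o["tool_pos"],o["contact_force"])
for n in ("top","side"):
    p=eyes.get_image(n); print(calc(p)); cv2.imwrite(f"pics/{n}5.png",cv2.resize(p["img"][120:320,180:440],None,fx=3,fy=3))
post=np.array([.530,.2743]);g=np.array([.965,-.262]);n=np.array([.262,.965])
for al,la in((60,-124),(60,-122)): print(go([*(post+al/1e3*g+la/1e3*n),.168],-15.2))
E
```

```text
6.7333 [0.55538848 0.13831879 0.16674465] [ -3.59349522 -10.26955887   2.92754113]
((array([567.8, 207.6]), array([ 93.5, 161.5]), 75.68), [])
((array([567.6, 201.5]), array([105.5, 166.2]), 73.0), [[269.7, 215.4]])
[0.001, 0.0, -0.001, -0.033]
[0.003, 0.0, -0.001, -0.033]
```

View pics/side5.png

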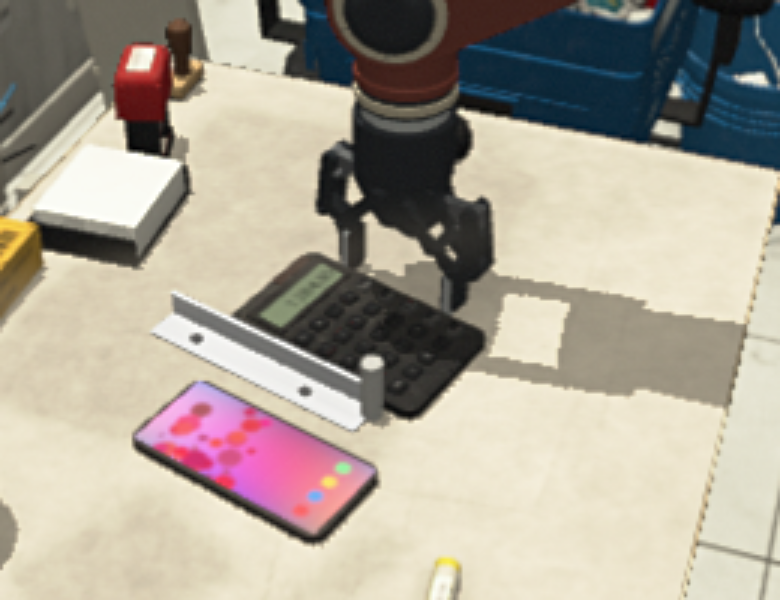

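The side view shows the calculator flush along the rail with its display at the far end, overhanging the post by about 28 mm. I'll release it, then nudge it about 15 mm farther along from its near end with closed fingers.

{"name": "apply_moves", "arguments": {
  "plan": [
    [0.085,-0.01,0,0,0],
    [0.085,-0.035,0,0,-0.033],
    [0.03,-0.035,0,-0.06,-0.033],
    [0,-0.03,-0.04,-0.08,-0.033],
    [0,0.02,-0.08,-0.08,-0.033],
    [0,0.05,-0.12,-0.08,-0.033],
    [0,0.055,-0.14,-0.08,-0.033],
    [0,0.055,-0.14,-0.08,-0.033],
    [0,0.055,-0.14,-0.08,-0.033]
  ]
}}

```text
t: 7.78
tool_pos: [0.4361, 0.2354, 0.2481]
tool_rot: [-2.493, -1.909, -0.004]
contact_force: [1.5, 0.4, 0.5]
opening: 0.0008
grip_force: 0.0
```

```bash
python3 - <<'E'
from h import *
o=telemetry.get_obs();print(o["t"],o["tool_pos"],o["contact_force"],o["opening"])
for n in ("top","side"):
    p=eyes.get_image(n); print(calc(p)); cv2.imwrite(f"pics/{n}6.png",cv2.resize(p["img"][120:320,180:440],None,fx=3,fy=3))
post=np.array([.530,.2743]);g=np.array([.965,-.262]);n=np.array([.262,.965])
for al,z in((-75,.25),(-75,.181),(-45,.181),(-27,.181)): print(go([*(post+al/1e3*g-.067*n),z],-15.2))
E
```

```text
7.7833 [0.43609561 0.23538272 0.24812813] [1.46678752 0.42000896 0.46172553] 0.0007521095532230485
((array([575.8, 198.8]), array([105.1, 147.4]), 75.0), [[329.3, 165.7]])
((array([566.5, 202.7]), array([106.5, 165.6]), 74.79), [[269.6, 214.4]])
[-0.003, 0.002, -0.002, -0.004]
[-0.003, 0.002, 0.067, -0.004]
[-0.003, 0.032, 0.067, -0.004]
[-0.002, 0.05, 0.067, -0.004]
```

View pics/top6.png

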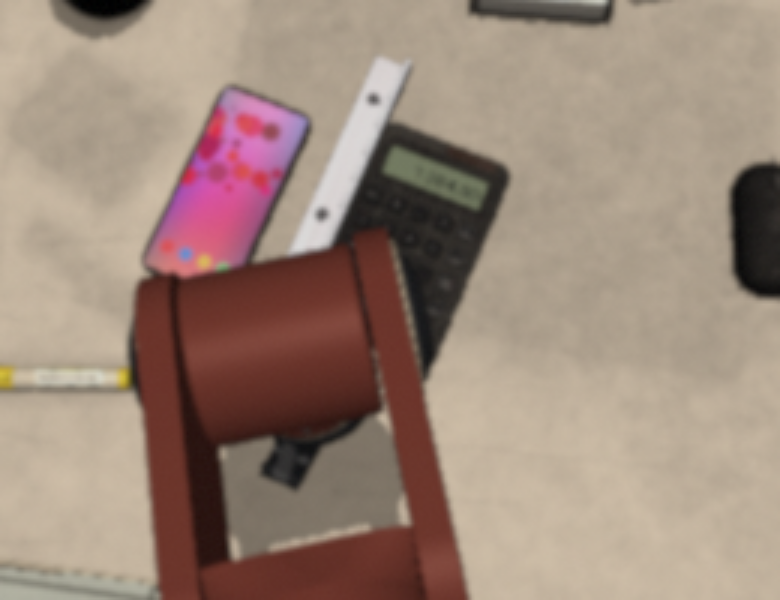

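It lies flush against the rail with the display at the far end, (430,175) in the crop. Now the nudge from the near end.

{"name": "apply_moves", "arguments": {
  "plan": [
    [0,-0.003,0.002,0.03,0],
    [0,-0.003,0.002,0.066,0],
    [0,-0.003,0.002,0.066,0],
    [0,-0.003,0.015,0.066,0],
    [0,-0.003,0.025,0.066,0],
    [0,-0.003,0.032,0.066,0],
    [0,-0.003,0.038,0.066,0],
    [0,-0.003,0.043,0.066,0],
    [0,-0.003,0.047,0.066,0],
    [0,-0.003,0.05,0.066,0],
    [0,-0.003,0.05,0.066,0]
  ]
}}

```text
t: 9.0
tool_pos: [0.4868, 0.2171, 0.1833]
tool_rot: [-2.497, -1.906, -0.002]
contact_force: [-1.9, 0.3, 7.1]
opening: 0.0002
grip_force: 2.8
```

```bash
python3 - <<'E'
from h import *
o=telemetry.get_obs();print(o["t"],o["tool_pos"],o["contact_force"])
p=eyes.get_image("side"); c=calc(p);print(c)
post=np.array([530,274.3]);g=np.array([.965,-.262]);n=np.array([.262,.965])
print((c[0][0]-post)@g,(c[0][0]-post)@n)
E
```

```text
9.0 [0.48677491 0.21714678 0.18328073] [-1.9024651   0.27723844  7.07282302]
((array([573. , 201.7]), array([104.2, 163.4]), 74.72), [[268.4, 214.6]])
60.516200000000005 -58.79300000000002
```

{"name": "apply_moves", "arguments": {
  "plan": [
    [0,0,-0.01,-0.002,0],
    [0,0,-0.04,-0.004,0],
    [0,0,-0.06,-0.04,0],
    [0,0,-0.06,-0.08,0],
    [0,-0.04,-0.07,-0.12,0],
    [0,-0.08,-0.07,-0.16,0],
    [0,-0.12,-0.07,-0.18,0],
    [0,-0.16,-0.07,-0.18,0],
    [0,-0.2,-0.07,-0.18,0],
    [0,-0.24,-0.07,-0.18,0],
    [0,-0.28,-0.07,-0.18,0],
    [0,-0.28,-0.07,-0.18,0]
  ]
}}

```text
t: 10.15
tool_pos: [0.3428, -0.0368, 0.362]
tool_rot: [2.498, 1.902, 0.0]
contact_force: [0.4, 0.8, 0.7]
opening: 0.0001
grip_force: 0.0
```

```bash
python3 - <<'E'
from h import *
o=telemetry.get_obs();print(o["t"],o["tool_pos"],o["contact_force"])
post=np.array([530,274.3]);g=np.array([.965,-.262]);n=np.array([.262,.965])
ims=[]
for k in("top","side"):
    p=eyes.get_image(k); c=calc(p);print(c)
    if c: print((c[0][0]-post)@g,(c[0][0]-post)@n)
    ims.append(cv2.resize(p["img"][130:290,200:400],None,fx=2.0,fy=2.0))
    for t in("phone","mouse"):
        r=best(t,p)
        if r: print(t,rect(pts(p,r["region"])))
cv2.imwrite("pics/e.png",np.hstack(ims))
E
```

```text
10.15 [ 0.34275113 -0.03678037  0.36196553] [0.3776171  0.81708036 0.65654401]
((array([572.5, 199.8]), array([105.2, 165. ]), 74.91), [[331.0, 164.2]])
60.531499999999994 -60.7575
phone (array([589. , 345.5]), array([ 82.5, 167.1]), 74.06)
mouse (array([612.5, -73. ]), array([102.7,  66.6]), 3.64)
((array([572.4, 199.9]), array([105.1, 163. ]), 73.47), [[266.5, 214.0]])
60.40879999999998 -60.68720000000001
phone (array([592. , 340.1]), array([ 89.8, 168.9]), 75.54)
mouse (array([610.9, -60.7]), array([101.8,  49.5]), 7.2)
```

View pics/e.png

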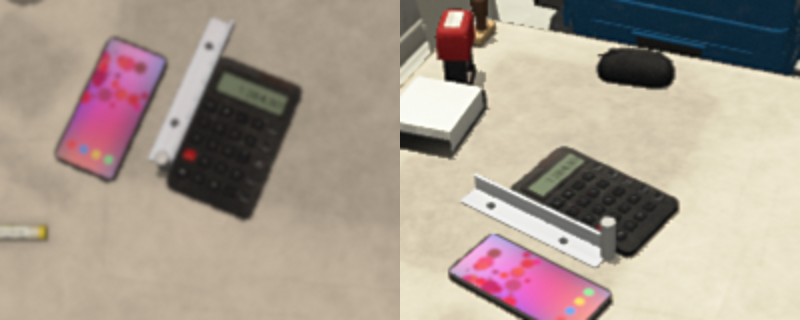

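The composite shows the calculator flat along the rail, display end away. Its left edge runs parallel to the rail face at a measured distance of 60.7 mm from the axis to its centre, against 60.5 mm ideal. The phone and mouse have not moved.

```bash
python3 -c "
from station import ctrl; print(ctrl.finish_job())"
```

```text
the job is handed in; nothing more can be done
None
```

I handed the job in at about 10 s: the calculator swung a quarter turn anticlockwise about the post and lies flat along the rail, long side against it and display end away from the robot, with about 22 mm sticking out past the post at the near end; the phone and mouse were not touched.

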